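Turn the drained tub over and nest it on the stack

TASK

One square tapered tub has been left to drain upside down on the little steel stand: take it off, lay it down on its side on the bare worktop and let go, then take it afresh, turn it mouth up and nest it squarely into the stack of two tubs, fully home on the rim of the upper one. Leave the stack standing where it is, and do not disturb the specimen pot, the timer or the petri dish.

Things in the scene. Friction and masses are not known exactly. Their poses are not given: they have to be found in the camera images.
- drained_tub_center (a point): The tub to move, one of three twins: white, square, tapered, hollow, 70 g; 72 mm tall, base 36 mm square, walls 2 mm. The top 22 mm outside is a straight band 64 mm square, ending below in a shoulder; mouth 56 mm square inside. Starts mouth down on the stand, faces square to the stand's x and y, rim 50 mm up. Site: on its axis, half-way up (36 mm); z points from base to mouth, x and y square to the faces.
- upper_tub_center (a point): Upper tub of the stack, a twin, mouth up, nested in the lower tub with its shoulder on the lower rim, so its rim is 94 mm above the worktop. The next tub is fully home when its shoulder sits on this rim: 22 mm higher than this one, with 1.7 mm play on each side. Site: on its axis, half-way up (36 mm above its base); z from base to mouth, x and y square to the faces.
- lower_tub_center (a point): Lower tub of the stack, a twin, loose, mouth up on the worktop. Site as on the others. (Any of these tubs laid on its side settles on its base edge and shoulder edge, mouth end raised, axis 16 degrees above level, and does not roll; its centre of gravity is about 31 mm from the base.)
- stand: Fixed steel draining stand: foot 84 mm across, slim post, four level arms (tops 50 mm up, reaching 47 mm out) under the tub's corners, along the diagonals of its x and y; the tub's side middles are free below. Origin: centre of the foot on the worktop. Stand and stack are 0.3 m or more apart, one left, one right. The worktop between them, straight ahead of the robot 0.43 to 0.57 m out, is bare.
- sample_pot: Bystander: lidded white specimen pot, 63 mm across, 81 mm tall, behind the work. Origin at the centre of its underside. (To its left stands a fixed grey block heater, its front 0.64 m ahead of the robot, from 0.06 to 0.30 m left of centre, 80 mm high in front and 113 mm from 0.70 m on.)
- clock: Bystander: small white timer, 66 x 66 mm, 19 mm tall, behind the work on the left. Origin at the centre of its underside.
- dish: Bystander: white petri dish, 61 mm across, 13 mm tall, behind the work. Origin at the centre of its underside.

How it is judged:
On the way:
1. the drained tub lies on its side on the worktop, let go and at rest (angle between drained_tub_center's own z axis and vertical between 1 and 1.7 rad and height (world z) of drained_tub_center below 0.05 m and contact force between drained_tub and the fingers below 0.05 N and linear speed of drained_tub below 0.02 m/s and contact force between drained_tub and lower_tub below 0.05 N and contact force between drained_tub and upper_tub below 0.05 N), for 0.2 s.
At the end, for the whole second after the job is handed in: The drained tub is nested mouth up in the upper tub of the stack: 22 mm above it (within 2.5 mm), centred within 3.5 mm, upright within 0.06 rad, released and at rest. The upper tub is still home in the lower one (same tolerances), which is upright and within 30 mm of where it started (z of drained_tub_center in the frame of upper_tub_center between 0.0195 and 0.0245 m and horizontal distance between drained_tub_center and upper_tub_center below 0.0035 m and z of upper_tub_center in the frame of lower_tub_center between 0.0195 and 0.0245 m and horizontal distance between upper_tub_center and lower_tub_center below 0.0035 m and angle between drained_tub_center's own z axis and vertical below 0.06 rad and angle between lower_tub_center's own z axis and vertical below 0.05 rad and distance of lower_tub_center from where it was at the start of the episode below 0.03 m and linear speed of drained_tub below 0.01 m/s and contact force between drained_tub and the fingers below 0.05 N); the robot touches nothing.
It fails at once if a bystander (specimen pot, timer or petri dish) is pushed more than 20 mm or the pot is tipped over (distance of any of sample_pot, clock, dish from where it was at the start of the episode above 0.02 m or angle between sample_pot's own z axis and vertical above 0.5 rad).
It fails at once if the stack is tipped or the upper tub is pulled out of the lower one (angle between lower_tub_center's own z axis and vertical above 0.5 rad or distance between upper_tub_center and lower_tub_center above 0.06 m).
It also fails if it takes over 50 s, if anything falls off the work surface, if the arm or the gripper's body presses on something with over 40 N, if the wrist force passes 120 N, or if a joint passes its speed limit or range.

ROBOT

A 6-joint arm with a two-finger parallel gripper is mounted at the origin on a cart in front of the work surface, level with it; the furniture and walls round the work are solid. World frame = base frame: x ahead of the robot, y to its left, z up, the work surface at z = 0. Lengths are in m, angles in rad, forces in N, time in s.
With the tool pointing down it reaches from about 0.35 to 1 m from the base axis. Payload 7.1 kg.
Tool frame: the origin (TCP) lies between the finger pads; the fingertips stand 8 mm ahead of it and the grasp point (between the pads) lies 11 mm behind it; z points along the fingers, y is the line along which they close (so a half turn about z gives the same grasp; the last joint's range is limited). The gripper opens to 85 mm and grips with 20 to 120 N. Pads are 22 mm wide; open, the fingers measure 114 mm over their backs; the gripper's body (76 mm by 85 mm) begins 54 mm behind the grasp point. The pads swing forward as they close: fully open they stand 13 mm farther back than shut.
Start: joints at [1.21, 0.423, 1.63, -0, 1.089, -0.019], TCP at [0.209, 0.589, 0.239] pointing down, gripper open.
Joint ranges: [-3, 3], [-0.9, 2.11], [0.09, 2.58], [-1.31, 4.45], [0.11, 2.69], [-2.54, 2.54]. Speed limits (rad/s): [2.39, 2.39, 3.01, 3.14, 3.14, 3.14].

INTERFACE

Orientations are given as a unit quaternion [x, y, z, w].
In Python, from plant import robot gives the robot as it stands. Calls block until the motion is done:
- robot.move_to(position, orientation): joint-space move of the TCP to a pose.
- robot.move_l(position, rotation=None, feed=0.15): straight line of the TCP; rotation=None keeps the orientation; feed is the mean speed in m/s.
- robot.goto_joints(angles): joint-space move.
- robot.grip(opening, force=None): finger opening in m; force is the grip in N (None keeps the last); returns when the fingers have stopped.
- robot.wait(seconds).
- robot.solve_ik(position, orientation): joint angles nearest the present ones, or None.
- robot.observe(): the state.
- robot.snapshot(name): name is "side" or "top" or "wrist"; returns the picture (420x560x3 uint8, red, green, blue); there is no depth.
- robot.camera_info(name): a dict with "fx", "fy", "cx", "cy" (pixels), "k1" (the pictures are not rectified: a ray, as slopes to the right and down, at radius r is drawn at 1 + k1 r^2 times it, then the intrinsics apply), "R" (3x3) and "t" (3): a world point X has camera coordinates R X + t. Camera axes: x right, y down, z forward; pixel columns grow to the right and rows downward; lengths in m; the calibration is good to about 2 mm. A picture is of the moment at which its call begins: read the wrist's pose just before it. camera_info takes no time and is no camera call; for the wrist camera it gives the pose at the moment of the call.
A pose or a line that the arm cannot do raises robot.MotionError and nothing moves.
- robot.finish_job(): hands the job in; it is judged then, once.
Trained networks look in the newest picture that a camera, given by its name, has taken for a name from the list of things; names that differ only in an ending like _2 or _b are one class to them, and where a whole thing is asked for, a point or a joint stands for the part that bears it (a point fixed in the world has none). Each returns a list of dicts, best first, with "confidence" (0 to 1); they miss things now and then, are a little off and sometimes report something else, mostly with a low value. They report only what shows in the picture. A call takes as long as a camera call.
- robot.trace(camera, thing): "mask" (420x560 bool, what is visible of it) and "centre" ([column, row] in pixels, amid what is visible of it).
The state is a dict: "t": time; "qpos": joint angles; "qd": joint speeds; "effort": joint torques, N m; "tool_pos": TCP position; "orientation": TCP orientation; "ft_force": force on the tool from outside, world axes, zero at the start; "ft_torque": the same for the moment, N m; "width": finger opening in m; "finger_force": force on a finger pad.
Only numpy, scipy, OpenCV 4.12 (cv2) and the standard library are available. Lean on these libraries where they do the work, as an engineer would, in place of code of your own. Each camera call takes 0.05 s, during which the arm holds its last target. There are 200 camera calls.

## Working session

There is one attempt and no reset: what is moved stays moved. The work goes in short steps, each a Python script; the robot and the scene stay as the last script left them, time stands still between calls to the robot, and variables do not carry over. Pictures are saved under pics/ and viewed, at most 10 in all, crops included, and the job is handed in when it is done.

```bash
ls; mkdir -p pics
python3 - <<'E'
from plant import robot
import cv2, numpy as np
for c in("side","top"):
    im=robot.snapshot(c); cv2.imwrite(f"pics/{c}0.png",im[:,:,::-1])
    i=robot.camera_info(c); R=np.array(i["R"]);print(c,i["fx"],i["cx"],i["cy"],i["k1"],"pos",-R.T@np.array(i["t"]),R.round(2).tolist())
    for th in ("drained_tub_center","upper_tub_center","stand","sample_pot","clock","dish"):
        print(th,[(round(d["confidence"],2),np.round(d["centre"]),int(d["mask"].sum())) for d in robot.trace(c,th)])
E
```

```text
pics
side 526.1703378629514 277.44944684938895 207.1310776708965 -0.09651622354838515 pos [ 0.21635896 -1.04180471  0.58326084] [[0.95, -0.32, -0.02], [-0.14, -0.36, -0.92], [0.29, 0.88, -0.38]]
drained_tub_center [(0.87, array([280., 266.]), 1273)]
upper_tub_center [(0.62, array([231., 196.]), 359)]
stand [(0.8, array([276., 294.]), 730)]
sample_pot [(0.92, array([321., 236.]), 861), (0.24, array([251., 200.]), 170)]
clock [(0.63, array([251., 202.]), 180)]
dish [(0.65, array([335., 272.]), 408)]
top 496.58352400451224 284.2933235690303 202.97122086507082 0.04407563107423773 pos [0.4506047  0.04981528 1.33882206] [[-0.02, -1.0, -0.02], [-0.99, 0.02, -0.1], [0.1, 0.02, -0.99]]
drained_tub_center [(0.8, array([374., 231.]), 690)]
upper_tub_center [(0.69, array([231., 242.]), 685), (0.46, array([363., 239.]), 169)]
stand [(0.56, array([364., 240.]), 219)]
sample_pot [(0.92, array([318., 168.]), 489), (0.41, array([230., 237.]), 665)]
clock [(0.83, array([180., 208.]), 639)]
dish [(0.79, array([356., 180.]), 418), (0.19, array([180., 210.]), 592)]
```

View pics/side0.png

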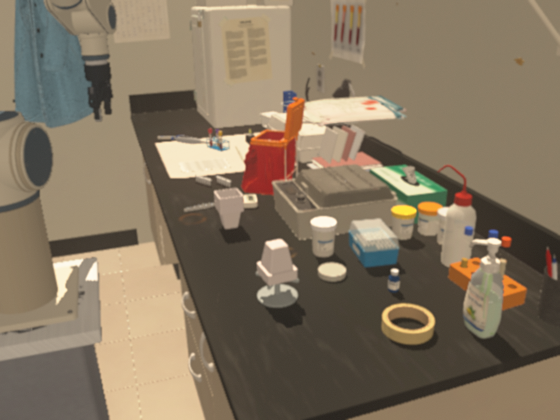

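Run:
```python
import cv2
im=cv2.imread("pics/top0.png")[130:310,120:440]
cv2.imwrite("pics/topz.png",cv2.resize(im,None,fx=2.5,fy=2.5,interpolation=cv2.INTER_CUBIC))
```

```text
(no output)
```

View pics/topz.png

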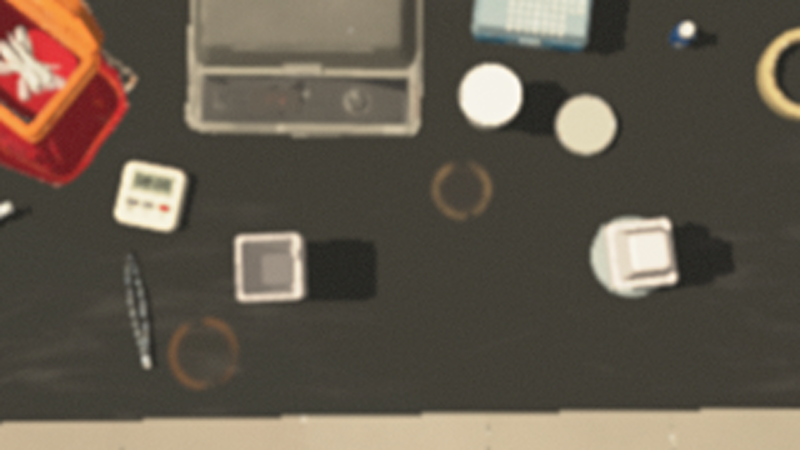

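The side view shows the inverted tub on the stand at about (277,262) and the stack at about (230,207). In the top crop the stack is at about (268,267) and the tub on the stand at about (640,253), both near-square to the axes. Next I'll write the helpers, get rough positions and check reach.

```bash
cat > h.py <<'E'
from plant import robot
import cv2, numpy as np
from scipy.spatial.transform import Rotation as Ro
from scipy.optimize import minimize
AL=np.arctan2(14,50)
def proj(i,X):
    c=np.atleast_2d(X)@np.array(i["R"]).T+np.array(i["t"]); s=c[:,:2]/c[:,2:]
    s=s*(1+i["k1"]*(s**2).sum(1,keepdims=True)); return s*[i["fx"],i["fy"]]+[i["cx"],i["cy"]]
def unproj(i,px,z):
    d=(np.array(px,float)-[i["cx"],i["cy"]])/[i["fx"],i["fy"]]; s=d.copy()
    for _ in range(10): s=d/(1+i["k1"]*(s@s))
    R=np.array(i["R"]); o=-R.T@np.array(i["t"]); v=R.T@np.r_[s,1]; return o+v*(z-o[2])/v[2]
def sq(h,z): return [(a*h,b*h,z) for a in(-1,1) for b in(-1,1)]
BAND=np.array(sq(.032,.014)+sq(.032,.036)); BODY=np.array(sq(.018,-.036)+sq(.0263,.014))
def sil(i,T,parts,S=8):
    m=np.zeros((420,560),np.float32)
    M=np.zeros((420,560),np.uint8)
    for P in parts:
        q=proj(i,P@T[0].T+T[1]); hull=cv2.convexHull(q.astype(np.float32))
        # antialiased fill: supersample in a crop
        x0,y0=np.floor(hull.min((0,1))-2).astype(int); x1,y1=np.ceil(hull.max((0,1))+2).astype(int)
        b=np.zeros(((y1-y0)*S,(x1-x0)*S),np.uint8)
        cv2.fillConvexPoly(b,np.round(((hull-[x0,y0]+.5)*S-.5)).astype(np.int32),1)
        b=cv2.resize(b.astype(np.float32),None,fx=1/S,fy=1/S,interpolation=cv2.INTER_AREA)
        X0,Y0,X1,Y1=max(x0,0),max(y0,0),min(x1,560),min(y1,420)
        if X1>X0 and Y1>Y0: m[Y0:Y1,X0:X1]=np.maximum(m[Y0:Y1,X0:X1],b[Y0-y0:Y1-y0,X0-x0:X1-x0])
    return m
def fit(views,pose,p0,parts):
    """views: [(info,mask)], pose(p)->(R,t)"""
    f=lambda p:sum(np.abs(sil(i,pose(p),parts)-m).sum()/max(m.sum(),1) for i,m in views)
    best=None
    for dy in(-.15,0,.15):
        s=np.array([p0+0*np.array(p0)]*4,float); s[:,2]+=dy; s[1,0]+=.006; s[2,1]+=.006; s[3,2]+=.1
        r=minimize(f,s[0],method="Nelder-Mead",options=dict(initial_simplex=s,xatol=1e-4,fatol=1e-4))
        if best is None or r.fun<best.fun: best=r
    return best.x,best.fun/len(views)
def look(cam,thing,k=None):
    i=robot.camera_info(cam); im=robot.snapshot(cam); d=robot.trace(cam,thing)
    return i,im,d
# tool pose: closing axis horizontal; u = heading of tool (rad), th = pitch below horizontal; flip = half turn
def quat(u,th,flip=0):
    z=np.array([np.cos(u)*np.cos(th),np.sin(u)*np.cos(th),-np.sin(th)]); y=np.array([-np.sin(u),np.cos(u),0])*(-1 if flip else 1)
    return Ro.from_matrix(np.c_[np.cross(y,z),y,z])
def tcp(g,q,back=.011): return np.array(g)+q.apply([0,0,back])   # g = grasp point
E
python3 - <<'E'
from h import *
i=robot.camera_info("top")
print("tub",unproj(i,[120+645/2.5,130+252/2.5],.122),"stack",unproj(i,[120+269/2.5,130+267/2.5],.094))
for n,p,z in(("pot",[318,168],.081),("clock",[180,208],.019),("dish",[356,180],.013)): print(n,unproj(i,p,z))
w=robot.camera_info("wrist");s=robot.observe();R=Ro.from_quat(s["orientation"])
c=-np.array(w["R"]).T@np.array(w["t"]);print("cam in tool",R.inv().apply(c-s["tool_pos"]),(R.as_matrix().T@np.array(w["R"]).T).round(2),w["fx"],w["k1"])
A=[.48,-.18,.063];B=[.48,.21,.108]
for nm,g,us,ths in(("stand",A,(-.36,0,),(10,20,30)),("lay",[.5,0,.034],(0,),(40,54,70)),("pick",[.5,0,.034],(0,),(90,105,75)),("stack",B,(.0,.4),(10,16,36))):
  for u in us:
    for th in ths:
      for fl in(0,1):
        q=quat(u,np.radians(th),fl);r=robot.solve_ik(tcp(g,q),q.as_quat()); print(nm,u,th,fl,None if r is None else np.round(r,2))
E
```

```text
tub [ 0.50376739 -0.15502872  0.122     ] stack [0.497381   0.21622249 0.094     ]
pot [ 0.66917579 -0.01530524  0.081     ]
clock [0.57975214 0.35318162 0.019     ]
dish [ 0.64600212 -0.11987981  0.013     ]
cam in tool [ 0.07254441  0.00016473 -0.1337076 ] [[ 0.   -0.96 -0.29]
 [ 1.   -0.    0.  ]
 [-0.   -0.29  0.96]] 357.317973179885 -0.015443376893909948
stand -0.36 10 0 [-0.41  1.22  2.4   3.09  1.88  1.55]
stand -0.36 10 1 [-0.41  1.22  2.4   3.09  1.88 -1.59]
stand -0.36 20 0 [-0.41  1.07  2.44  3.1   1.59  1.55]
stand -0.36 20 1 [-0.41  1.07  2.44  3.1   1.59 -1.59]
stand -0.36 30 0 [-0.4   0.9   2.44  3.1   1.25  1.56]
stand -0.36 30 1 [-0.4   0.9   2.44  3.1   1.25 -1.58]
stand 0 10 0 [-0.77  1.16  2.35  2.38  1.66  1.32]
stand 0 10 1 [-0.77  1.16  2.35  2.38  1.66 -1.82]
stand 0 20 0 [-0.74  1.02  2.38  2.45  1.42  1.4 ]
stand 0 20 1 [-0.74  1.02  2.38  2.45  1.42 -1.75]
stand 0 30 0 [-0.69  0.87  2.39  2.49  1.14  1.49]
stand 0 30 1 [-0.69  0.87  2.39  2.49  1.14 -1.65]
lay 0 40 0 [-0.04  0.84  2.42  3.1   1.    1.56]
lay 0 40 1 [-0.04  0.84  2.42  3.1   1.   -1.58]
lay 
[... 327 characters left out ...]

pick 0 75 0 [-0.03  0.58  2.16  0.05  0.14 -1.65]
pick 0 75 1 [-0.03  0.58  2.16  0.05  0.14  1.49]
stack 0.0 10 0 [0.76 1.01 2.36 3.89 1.56 1.73]
stack 0.0 10 1 [ 0.76  1.01  2.36  3.89  1.56 -1.41]
stack 0.0 16 0 [0.75 0.92 2.38 3.87 1.41 1.68]
stack 0.0 16 1 [ 0.75  0.92  2.38  3.87  1.41 -1.46]
stack 0.0 36 0 [0.66 0.64 2.36 3.88 0.83 1.45]
stack 0.0 36 1 [ 0.66  0.64  2.36  3.88  0.83 -1.69]
stack 0.4 10 0 [0.38 1.08 2.44 3.12 1.77 1.56]
stack 0.4 10 1 [ 0.38  1.08  2.44  3.12  1.77 -1.58]
stack 0.4 16 0 [0.38 0.98 2.46 3.12 1.58 1.56]
stack 0.4 16 1 [ 0.38  0.98  2.46  3.12  1.58 -1.58]
stack 0.4 36 0 [0.38 0.64 2.43 3.12 0.87 1.57]
stack 0.4 36 1 [ 0.38  0.64  2.43  3.12  0.87 -1.57]
```

```bash
cat > meas.py <<'E'
from h import *
import pickle,sys
V={}
def view(g,key,thing,fl,u=0,th=90,save=None):
    q=quat(u,np.radians(th),fl); robot.move_to(list(g),q.as_quat().tolist())
    i,im,d=look("wrist",thing)
    print(key,"t",robot.observe()["t"],[(round(x["confidence"],2),np.round(x["centre"]),int(x["mask"].sum())) for x in d[:3]])
    if d: V.setdefault(key,[]).append((i,im,d))
    if save: cv2.imwrite(save,im[:,:,::-1])
if __name__=="__main__":
    view([.497,.216,.26],"stack","upper_tub_center",0,save="pics/w_stack0.png")
    view([.497,.216,.26],"stack","upper_tub_center",1)
    view([.504,-.155,.28],"tub","drained_tub_center",1,save="pics/w_tub0.png")
    view([.504,-.155,.28],"tub","drained_tub_center",0)
    for c in("top","side"):
        robot.snapshot(c)
    for c in ("top","side"):
        for k,th in(("stack","upper_tub_center"),("tub","drained_tub_center")): pass
    pickle.dump(V,open("v0.pkl","wb"))
E
python3 meas.py
python3 - <<'E'
import cv2,numpy as np
a=cv2.imread("pics/w_stack0.png");b=cv2.imread("pics/w_tub0.png")
cv2.imwrite("pics/w2.png",cv2.resize(np.hstack([a,b]),(800,300),interpolation=cv2.INTER_AREA))
E
```

```text
stack t 2.525 [(0.78, array([277., 182.]), 5507)]
stack t 5.275 [(0.85, array([276., 179.]), 5534)]
tub t 6.7667 [(0.83, array([281., 173.]), 4337)]
tub t 9.5167 [(0.7, array([274., 176.]), 4277)]
```

View pics/w2.png

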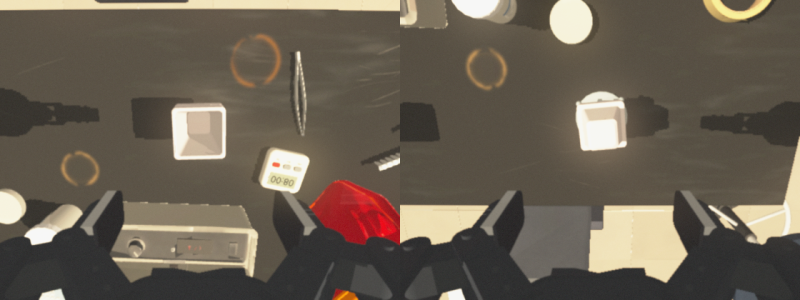

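The left half shows the stack mouth-up at about (200,131). The right half shows the tub base-up on the stand at about (602,127). Both are clear, so I'll fit their poses.

Run:
```python
from h import *; import pickle
V=pickle.load(open("v0.pkl","rb"))
up=lambda p:(Ro.from_euler("z",p[2]).as_matrix(),np.array([p[0],p[1],.058]))
dn=lambda p:((Ro.from_euler("z",p[2])*Ro.from_euler("x",np.pi)).as_matrix(),np.array([p[0],p[1],.086]))
for k,f,p0,parts in(("stack",up,[.497,.216,0],[BAND]),("tub",dn,[.504,-.155,0],[BAND,BODY])):
    vs=[(i,d[0]["mask"].astype(np.float32)) for i,im,d in V[k]]
    for v in vs: print(k,fit([v],f,p0,parts))
    print(k,"both",fit(vs,f,p0,parts))
    for c in("top",):
        i,im,d=look(c,"upper_tub_center" if k=="stack" else "drained_tub_center"); vs1=[(i,d[0]["mask"].astype(np.float32))]
        print(c,d[0]["centre"],fit(vs1,f,p0,parts))
```

```text
stack (array([0.49748087, 0.21753872, 0.02414437]), np.float64(0.028727641329169273))
stack (array([0.49859314, 0.21740757, 0.01213291]), np.float64(0.028034085407853127))
stack both (array([0.49804845, 0.21758894, 0.01899622]), np.float64(0.033805109560489655))
top [226.4, 238.6] (array([0.49835342, 0.21678888, 0.02452555]), np.float64(0.05841142311692238))
tub (array([ 0.50574973, -0.15918239,  0.0949185 ]), np.float64(0.038603153079748154))
tub (array([ 0.50445522, -0.15908337,  0.09249827]), np.float64(0.0466996431350708))
tub both (array([ 0.50521165, -0.15903977,  0.09118343]), np.float64(0.04725399613380432))Traceback (most recent call last):
  File "<stdin>", line 10, in <module>
IndexError: list index out of range
```

```bash
cat > s1.py <<'E'
from h import *; import pickle
def st(m):
    o=robot.observe(); print(m,"t",round(o["t"],2),"tcp",np.round(o["tool_pos"],4),"w",round(o["width"],4),"ff",round(o["finger_force"],1),"ft",np.round(o["ft_force"],1))
    return o
c=np.array([.5052,-.1590]);u=.0915;q=quat(u,np.radians(25),0)
z=q.apply([0,0,1]); T=tcp([*c,.062],q); Q=q.as_quat().tolist(); pre=T-.15*z
robot.grip(.085)
robot.move_to((pre+[0,0,.15]).tolist(),Q); robot.move_l(pre.tolist(),feed=.25); st("pre")
robot.move_l(T.tolist(),feed=.15); st("at")
robot.grip(.05,25); o=st("grip")
robot.move_l((T+[0,0,.13]).tolist(),feed=.25); st("lift")
im=robot.snapshot("side"); cv2.imwrite("pics/side1.png",cv2.resize(im[120:330,150:430,::-1],None,fx=2.5,fy=2.5))
E
python3 s1.py
```

```text
pre t 14.16 tcp [ 0.3798 -0.1704  0.121 ] w 0.085 ff 0.0 ft [ 0.2 -0.1 -0.3]
at t 15.31 tcp [ 0.5145 -0.1582  0.0578] w 0.0846 ff 0.0 ft [-0.9  0.1  0.7]
grip t 15.62 tcp [ 0.5148 -0.1584  0.0576] w 0.0635 ff 34.6 ft [-1.9 -0.4  1.2]
lift t 16.29 tcp [ 0.515  -0.1581  0.1872] w 0.0632 ff 34.4 ft [ 0.2  0.8 -1.3]
```

View pics/side1.png

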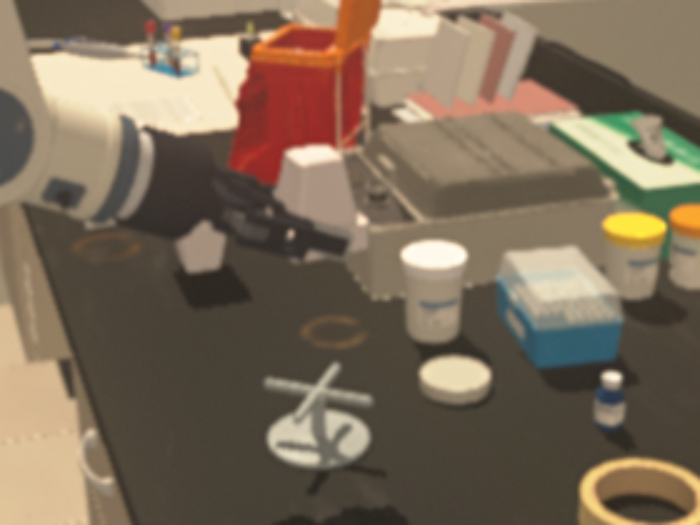

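The tub is held level, mouth down, at about (315,215), and the stand is empty. Next I lay it down with the mouth away from the robot.

```bash
cat > s2.py <<'E'
from h import *; import pickle
from s1h import st
o=st("start"); u=.0915
q0=quat(u,np.radians(25),0)
P0=Ro.from_euler("z",u)*Ro.from_euler("x",np.pi); p0=np.array([.5052,-.1590,.086])
t0=tcp([.5052,-.1590,.062],q0)
q1=quat(0,np.pi/2-AL-np.radians(25),1); D=q1*q0.inv(); P1=D*P0
print("tub z",P1.apply([0,0,1]))
pt=np.array([.475,0,.0285]); t1=pt-D.apply(p0-t0); Q=q1.as_quat().tolist()
robot.move_to((t1+[0,0,.14]).tolist(),Q); st("above")
robot.move_l((t1+[0,0,.015]).tolist(),feed=.2)
robot.move_l(t1.tolist(),feed=.04); st("down")
robot.grip(.085); robot.wait(.1); st("open")
robot.move_l((t1-.12*q1.apply([0,0,1])).tolist(),feed=.2); st("back")
q2=quat(0,np.radians(95),0)
robot.move_to([.49,0,.27],q2.as_quat().tolist()); st("view")
V=[]
for c in("wrist","top","side"):
    i,im,d=look(c,"drained_tub_center"); V.append((i,im,d)); print(c,[(round(x["confidence"],2),np.round(x["centre"]),int(x["mask"].sum())) for x in d[:3]])
    if c=="wrist": cv2.imwrite("pics/w3.png",im[:,:,::-1])
pickle.dump(V,open("v1.pkl","wb"))
lie=lambda p:((Ro.from_euler("z",p[2])*Ro.from_euler("y",np.pi/2-AL)).as_matrix(),np.array([p[0],p[1],.027]))
for i,im,d in V:
    if d: print(fit([(i,d[0]["mask"].astype(np.float32))],lie,[.475,0,0],[BAND,BODY]))
E
sed -n '/^def st/,/return o/p' s1.py > x; (echo "from h import *"; cat x)>s1h.py; python3 s2.py
```

```text
start t 16.34 tcp [ 0.5149 -0.158   0.1863] w 0.064 ff 34.4 ft [-0.2  0.7 -0.3]
tub z [9.62964020e-01 1.30321755e-16 2.69629926e-01]
above t 19.07 tcp [ 5.052e-01 -1.000e-04  1.664e-01] w 0.0635 ff 34.4 ft [ 0.4 -0.7 -0.3]
down t 20.38 tcp [ 0.5052 -0.      0.0265] w 0.0636 ff 34.4 ft [ 0.4 -0.1 -0.9]
open t 20.82 tcp [0.5053 0.     0.0267] w 0.0852 ff 0.0 ft [ 0.4 -0.1 -0.5]
back t 21.57 tcp [ 0.4281 -0.      0.118 ] w 0.0853 ff 0.0 ft [ 0.3 -0.2 -0.3]
view t 24.18 tcp [4.896e-01 2.000e-04 2.695e-01] w 0.085 ff 0.0 ft [-0.5  0.4 -0.2]
wrist [(0.81, array([278., 182.]), 3528)]
top [(0.74, array([311., 251.]), 273)]
side [(0.73, array([248., 254.]), 966)]
(array([ 4.75131829e-01, -2.57162562e-04, -5.05246261e-03]), np.float64(0.05537397414445877))
(array([ 0.46991757,  0.00213704, -0.01875177]), np.float64(1.376945972442627))
(array([ 4.73988601e-01, -2.77579380e-04,  1.03115029e-02]), np.float64(0.07108889520168304))
```

View pics/w3.png

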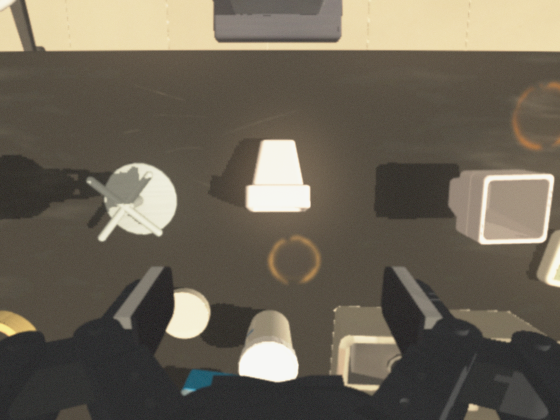

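The tub lies at about (277,175) in the wrist view, free of the fingers, with its mouth away from the robot. I'll pick it up with the tool pitched 84°, which ends 10° below horizontal at the stack.

```bash
cat > s3.py <<'E'
from h import *; import pickle
from s1h import st
ps=.0002; pt=np.array([.4748,-.0002,.027]); yaw=-.003
P2=Ro.from_euler("z",yaw)*Ro.from_euler("y",np.pi/2-AL)
q2=quat(yaw,np.radians(10)+np.pi/2-AL,0); z2=q2.apply([0,0,1])
g=pt+P2.apply([0,0,.030])-.004*z2; t2=tcp(g,q2)
S=np.array([.4980,.2176,.080]); su=.019
P3=Ro.from_euler("z",su); D=P3*P2.inv(); q3=D*q2; t3=S-D.apply(pt-t2)
pickle.dump((t3,q3.as_quat(),S,su),open("nest.pkl","wb"))
print("pitch",np.degrees(np.arcsin(-q3.apply([0,0,1])[2])),t3)
Q3=q3.as_quat().tolist()
for h in(0,.09,.15): 
    r=robot.solve_ik((t3+[0,0,h]).tolist(),Q3); print(h,None if r is None else np.round(r,2))
robot.move_to((t2-.1*z2).tolist(),q2.as_quat().tolist()); robot.move_l(t2.tolist(),feed=.15); st("at")
robot.grip(.05,25); st("grip")
robot.move_l((t2+[0,0,.22]).tolist(),feed=.3); st("lift")
robot.move_to((t3+[0,0,.16]).tolist(),Q3); st("over")
robot.move_l((t3+[0,0,.07]).tolist(),feed=.25); st("pre")
V=[]
for c in("side","top"):
    i=robot.camera_info(c); im=robot.snapshot(c)
    ds={k:robot.trace(c,k) for k in("drained_tub_center","upper_tub_center")}; V.append((c,i,im,ds))
    for k in ds: print(c,k,[(round(x["confidence"],2),np.round(x["centre"]),int(x["mask"].sum())) for x in ds[k][:3]])
pickle.dump(V,open("v2.pkl","wb"))
im=V[0][2]; cv2.imwrite("pics/side2.png",cv2.resize(im[110:260,130:330,::-1],None,fx=4,fy=4,interpolation=cv2.INTER_CUBIC))
E
python3 s3.py
```

```text
pitch 9.999999999999998 [0.50489241 0.21773097 0.10878446]
0 [0.74 0.99 2.34 3.85 1.54 1.7 ]
0.09 [0.74 0.72 2.4  3.86 1.38 1.56]
0.15 [0.74 0.52 2.42 3.89 1.25 1.43]
at t 25.92 tcp [ 5.052e-01 -3.000e-04  2.900e-02] w 0.0852 ff 0.0 ft [-0.2  0.3  0.3]
grip t 26.23 tcp [ 5.052e-01 -4.000e-04  2.920e-02] w 0.0637 ff 29.8 ft [-0.2 -1.2  6.8]
lift t 27.12 tcp [ 5.033e-01 -3.000e-04  2.470e-01] w 0.064 ff 29.1 ft [-0.5  0.6 -1.2]
over t 30.37 tcp [0.5051 0.2178 0.2689] w 0.0636 ff 29.1 ft [ 0.1  0.1 -0. ]
pre t 30.88 tcp [0.5049 0.2176 0.1785] w 0.0634 ff 29.1 ft [ 0.4  0.5 -0.5]
side drained_tub_center [(0.76, array([232., 172.]), 486)]
side upper_tub_center [(0.56, array([231., 196.]), 445)]
top drained_tub_center [(0.94, array([224., 232.]), 786)]
top upper_tub_center [(0.45, array([238., 231.]), 15)]
```

View pics/side2.png

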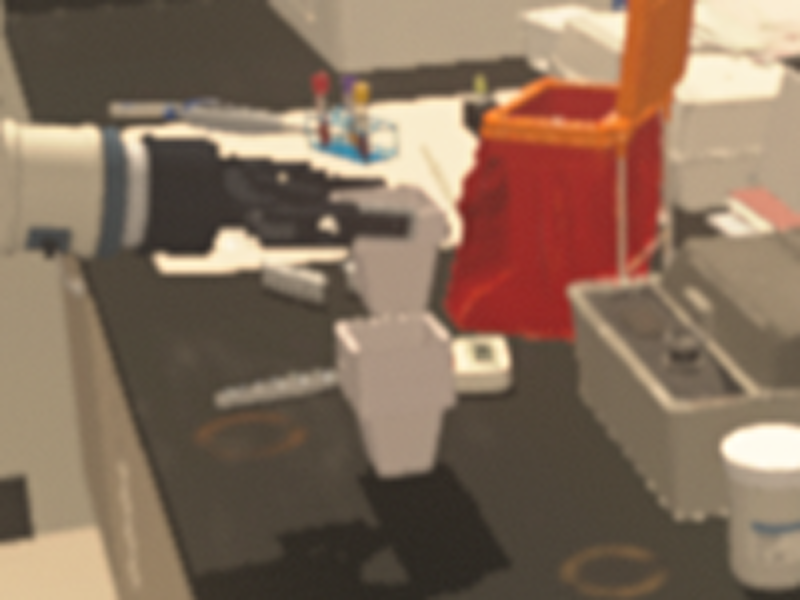

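The tub hangs mouth up above the stack, body at about (395,270) and stack rim at about (395,340), and it looks roughly aligned. I'll check its offset and tilt in the hand from the existing images before going down.

```bash
cat > s4.py <<'E'
from h import *; import pickle
V=pickle.load(open("v2.pkl","rb")); t3,q3,S,su=pickle.load(open("nest.pkl","rb"))
D={c:(i,im,d["drained_tub_center"][0]["mask"].astype(np.float32)) for c,i,im,d in V}
W={c:1-cv2.dilate((v[1].max(2)<85).astype(np.uint8),np.ones((3,3))) for c,v in D.items()}
P=lambda p:((Ro.from_euler("z",p[3])*Ro.from_euler("yx",[p[4],p[5]])).as_matrix(),np.array([S[0]+p[0],S[1]+p[1],.150+p[2]]))
def f(p,cs):
    return sum((np.abs(sil(D[c][0],P(p),[BAND,BODY])-D[c][2])*W[c]).sum()/D[c][2].sum() for c in cs)
for cs,fix in((("top","side"),0),(("top",),1),(("side",),1)):
    free=[0,1,2,3,4,5] if not fix else [0,1]
    if fix: 
        def g(x): p=np.zeros(6);p[3]=su;p[[0,1]]=x;return f(p,cs)
        n=2;st=[.004,.004]
    else:
        g=lambda x:f(x,cs)+ (x[3]-su)**2*20;n=6;st=[.004,.004,.003,.05,.05,.05]
    x0=np.zeros(n)
    if n==6:x0[3]=su
    s=np.vstack([x0]+[x0+np.eye(n)[k]*st[k] for k in range(n)])
    r=minimize(g,x0,method="Nelder-Mead",options=dict(initial_simplex=s,xatol=1e-4,fatol=1e-4,maxiter=600)); print(cs,r.x.round(4),r.fun)
# stack in side view, same bias reference
c,i,im,d=V[0]; m=d["upper_tub_center"][0]["mask"].astype(np.float32)
up=lambda p:(Ro.from_euler("z",p[2]).as_matrix(),np.array([p[0],p[1],.058]))
print("stack side",fit([(i,m)],up,[.498,.2176,.019],[BAND]), "vs",S)
E
python3 s4.py
```

```text
('top', 'side') [ 0.0014  0.0007 -0.0013  0.0151  0.042  -0.0237] 0.2790447649076575
('top',) [0.0026 0.0005] 0.05478689447045326
('side',) [-0.0008 -0.0034] 0.22604809701442719
stack side (array([ 0.49490034,  0.21566038, -0.0175138 ]), np.float64(0.055091291666030884)) vs [0.498  0.2176 0.08  ]
```

```bash
cat > s5.py <<'E'
from h import *; import pickle
from s1h import st
t3,q3,S,su=pickle.load(open("nest.pkl","rb")); q3=Ro.from_quat(q3)
R=Ro.from_euler("y",-.035); c=S+[.001,0,0]
t4=S+[-.0003,0,0]+R.apply(t3-c); q4=R*q3
pickle.dump((t4,q4.as_quat(),S,su),open("nest2.pkl","wb"))
robot.move_to((t4+[0,0,.07]).tolist(),q4.as_quat().tolist()); robot.wait(.2); st("corr")
B={"side":[-.0031,-.0019,0],"top":[.0003,-.0008,0]}
D={}
for cam in("side","top"):
    i=robot.camera_info(cam); ms=[]
    for k in range(4):
        im=robot.snapshot(cam); d=robot.trace(cam,"drained_tub_center")
        if d: ms.append(d[0]["mask"].astype(np.float32))
        if cam=="side":
            e=robot.trace(cam,"upper_tub_center")
            if e: up=lambda p:(Ro.from_euler("z",p[2]).as_matrix(),np.array([p[0],p[1],.058])); print("stack side",fit([(i,e[0]["mask"].astype(np.float32))],up,[.496,.216,.019],[BAND]))
    D[cam]=(i,im,np.mean(ms,0))
pickle.dump(D,open("v3.pkl","wb"))
W={c:1-cv2.dilate((v[1].max(2)<85).astype(np.uint8),np.ones((3,3))) for c,v in D.items()}
def P(p,cam): return ((Ro.from_euler("z",su)*Ro.from_euler("yx",[p[3],p[4]])).as_matrix(),S+B[cam]+[p[0],p[1],.07+p[2]])
def f(p,cs): return sum((np.abs(sil(D[c][0],P(p,c),[BAND,BODY])-D[c][2])*W[c]).sum()/D[c][2].sum() for c in cs)
for cs in(("top","side"),("side",),("top",)):
    s=np.vstack([np.zeros(5)]+[np.eye(5)[k]*v for k,v in enumerate([.004,.004,.003,.05,.05])])
    r=minimize(lambda p:f(p,cs)+3*p[4]**2,s[0],method="Nelder-Mead",options=dict(initial_simplex=s,xatol=1e-4,fatol=1e-4,maxiter=600)); print(cs,r.x.round(4),r.fun)
E
python3 s5.py
```

```text
corr t 31.62 tcp [0.5027 0.2177 0.1792] w 0.0637 ff 29.2 ft [ 0.1 -1.3 -1.4]
stack side (array([0.49526734, 0.21520871, 0.05296546]), np.float64(0.09022066742181778))
stack side (array([ 0.49537813,  0.21758857, -0.04118932]), np.float64(0.08804798871278763))
stack side (array([ 0.49496145,  0.21701112, -0.02646731]), np.float64(0.06129244714975357))
stack side (array([-0.50785518,  2.33302517,  0.75913235]), np.float64(1.0))
('top', 'side') [-0.0006  0.0004 -0.0003  0.0017 -0.    ] 0.26026007661831824
('side',) [ 0.0033  0.0091 -0.0032 -0.0823 -0.0277] 0.16795937945498757
('top',) [-0.0016  0.0007  0.0014  0.0197  0.0103] 0.06241115072146701
```

The joint fit now gives about 0.5 mm of offset and no tilt, so I'll descend while watching the force.

```bash
cat > s6.py <<'E'
from h import *; import pickle
from s1h import st
t,q,S,su=pickle.load(open("nest2.pkl","rb"))
robot.move_l((t+[0,0,.02]).tolist(),feed=.1); st("20mm")
for h in(.012,.008,.005,.003,.0015,.0005):
    robot.move_l((t+[0,0,h]).tolist(),feed=.03); o=st(h)
    if o["ft_force"][2]>6: break
im=robot.snapshot("side"); a=im[150:250,150:300,::-1]
cv2.imwrite("pics/side3.png",cv2.resize(a,None,fx=5,fy=5,interpolation=cv2.INTER_CUBIC))
E
python3 s6.py
```

```text
20mm t 33.27 tcp [0.5025 0.2176 0.129 ] w 0.0639 ff 29.2 ft [ 0.3  0.9 -1. ]
0.012 t 33.69 tcp [0.5026 0.2177 0.121 ] w 0.0639 ff 29.2 ft [-0.3  0.7  0.5]
0.008 t 33.98 tcp [0.5026 0.2177 0.1168] w 0.0637 ff 29.2 ft [-0.2  0.7 -0.4]
0.005 t 34.23 tcp [0.5026 0.2177 0.1138] w 0.0639 ff 29.2 ft [ 0.1 -0.4  0. ]
0.003 t 34.48 tcp [0.5026 0.2177 0.1118] w 0.0639 ff 29.2 ft [-0.5 -0.  -1.4]
0.0015 t 34.73 tcp [0.5026 0.2177 0.1114] w 0.0634 ff 29.5 ft [-1.2 -0.7  5.2]
0.0005 t 34.98 tcp [0.5026 0.2178 0.1114] w 0.0639 ff 29.9 ft [-4.6 -0.1 10.1]
```

View pics/side3.png

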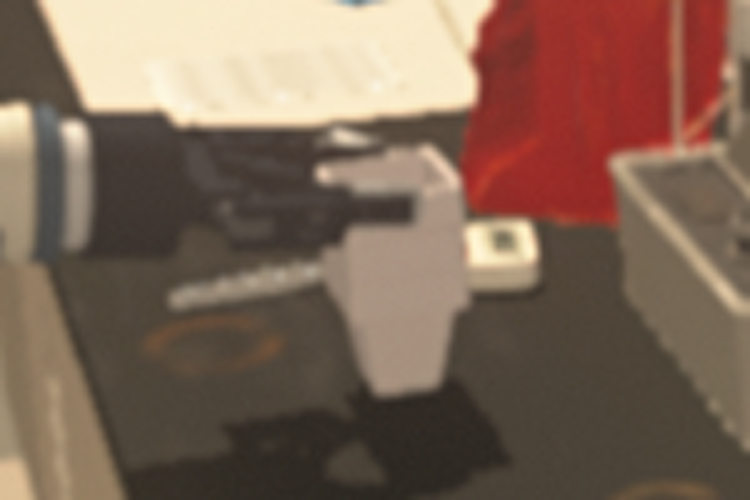

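Firm contact comes about 2 mm above nominal and the side view shows it seated. I'll ease off, release, retreat and check.

```bash
cat > s7.py <<'E'
from h import *; import pickle
from s1h import st
t,q,S,su=pickle.load(open("nest2.pkl","rb")); q=Ro.from_quat(q)
robot.move_l((t+[0,0,.0018]).tolist(),feed=.03); st("ease")
robot.grip(.085); robot.wait(.2); st("open")
robot.move_l((t+[0,0,.12]).tolist(),feed=.2); st("up")
q2=quat(0,np.radians(90),0); robot.move_to([.46,.216,.30],q2.as_quat().tolist()); robot.wait(.2); st("view")
i,im,d=look("wrist","drained_tub_center"); cv2.imwrite("pics/w5.png",im[:,:,::-1]); D=[(i,im,d)]
up=lambda p:(Ro.from_euler("z",p[2]).as_matrix(),np.array([p[0],p[1],.080]))
if d: print(d[0]["confidence"],fit([(i,d[0]["mask"].astype(np.float32))],up,[.498,.2176,.019],[BAND]))
s=robot.snapshot("side"); a=cv2.resize(s[160:240,190:270,::-1],(400,400),interpolation=cv2.INTER_CUBIC)
b=cv2.resize(im[80:280,180:380,::-1],(400,400),interpolation=cv2.INTER_CUBIC)
cv2.imwrite("pics/end.png",np.hstack([a,b]))
si=robot.camera_info("side"); e=robot.trace("side","drained_tub_center")
f=lambda p:(Ro.from_euler("z",.019).as_matrix(),np.array([p[0],p[1],p[2]]))
for x in e[:2]: 
    m=x["mask"].astype(np.float32); print("side",x["confidence"],m.sum())
    for z in(.078,.080,.082,.084,.087): print(z,fit([(si,m)],lambda p:(Ro.from_euler("z",.019).as_matrix(),np.array([p[0],p[1],z])),[.4948,.2157,0],[BAND]))
E
python3 s7.py
```

```text
ease t 35.27 tcp [0.5026 0.2178 0.1114] w 0.0641 ff 29.4 ft [-3.  -0.2  5.9]
open t 35.83 tcp [0.5026 0.2177 0.1107] w 0.0849 ff 0.0 ft [ 0.2 -0.1 -0.2]
up t 36.57 tcp [0.5026 0.2178 0.2289] w 0.0848 ff 0.0 ft [-0.2  0.3  0. ]
view t 40.0 tcp [0.4599 0.2161 0.2999] w 0.0845 ff 0.0 ft [-0.4  0.3  0.2]
0.78 (array([0.49775416, 0.21734799, 0.0046995 ]), np.float64(0.03155054524540901))
side 0.84 433.0
0.078 (array([ 0.49655758,  0.22262695, -0.26180689]), np.float64(0.05430860444903374))
0.08 (array([ 0.49566252,  0.21774654, -0.14382808]), np.float64(0.05871102586388588))
0.082 (array([ 0.49475073,  0.21221381, -0.09695783]), np.float64(0.06426818668842316))
0.084 (array([ 0.49319458,  0.20667929, -0.11606142]), np.float64(0.06802107393741608))
0.087 (array([ 0.49161132,  0.19955994, -0.01210898]), np.float64(0.07664549350738525))
```

View pics/end.png

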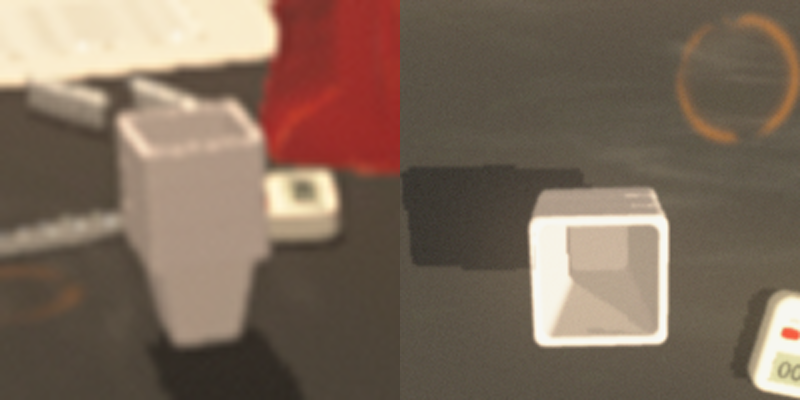

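The side crop shows the three bands flush and upright at about (190,200), and the wrist fit puts the rim at nominal height and centred to under 1 mm. I'm handing it in.

```bash
python3 -c "
from plant import robot
print(robot.finish_job())"
```

```text
the job is handed in; nothing more can be done
None
```

I laid the tub on its side on the bare worktop, let go, re-gripped it and nested it mouth up in the stack. I handed the job in at about 40 s. The final images showed it seated and centred to under 1 mm; the hand-in returned no verdict.

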